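Clip the air grinder back into its spring clips

TASK

Put the bare-metal straight air grinder away: take it from the wooden returns stand and press it down, held level, into the empty pair of upright spring clips until both have snapped round its barrel and it is fully home. It should sit centred between the ends of the rack with its brass hose fitting at the yellow-striped end, like the green one next to it; then let go and leave everything else where it is.

Things in the scene. Friction and masses are not known exactly. Their poses are not given: they have to be found in the camera images.
- grinder_mid (a point): Middle of the barrel, on its axis, of the loose air grinder to put away. Plain aluminium cylinder 28 mm in diameter, 130 mm long, about 0.35 kg. Own x axis points along it to the dark tapered nose (tip 98 mm away); the -x end has a red ring and brass hose fitting (end 97 mm away). Starts level on the stand's rests, rolled anyhow about x. Grip the bare barrel between the rests.
- grinder_fitting (a point): Point on the grinder's axis in its brass hose fitting, 90 mm from the middle of the barrel.
- stand: Fixed returns stand: wooden board 160 x 90 x 10 mm with two black rubber V rests, each 12 mm thick, 50 mm either side of its middle along its x axis, 88 mm clear between them, tops at about 46 mm. The barrel lies in them along x, nose to +x, axis 48 mm above the table. Origin on the table under the board's middle.
- clip_rack: Fixed rack with the EMPTY pair of clips. Blue base 170 (x) x 66 x 8 mm, yellow stripe at its -x end. Clips at x = -40 and +40 mm, each 14 mm wide along x, 66 mm clear between them, the blocks under them within 30 mm of width. Each clip is a C of two sprung steel jaws, mouth up, for a 28 mm barrel. Origin on the table under the base's middle, z up.
- clip_rack_seat (a point): Where the middle of the grinder belongs when home: midway between the empty clips, 55 mm above the table; x through both clips, away from the yellow stripe, z up. Lips flare to about 38 mm wide, 23 mm above this point, and narrow to a 17 mm mouth. A barrel pushed straight down meets them at 24 mm above the seat, needs a push of about 15 to 20 N in all, snaps in over the last 6 mm, and stops on pads at seat height.
- full_rack: Second, identical fixed rack of clips, already holding the green grinder. Origin on the table under the middle of its blue base, x axis as for the empty one.
- neighbour: Green grinder of the same shape in the clips of the full rack, its brass fitting over the yellow end; to be left there. Origin at the middle of its barrel, x axis towards its nose.
- driver: Bystander: orange-handled screwdriver, 190 mm long, lying on the table. Origin half-way along it.
- spanner: Bystander: steel spanner, 200 mm long, lying on the table. Origin half-way along it.
- oil: Bystander: white oil bottle with red cap, 54 mm diameter, 130 mm tall. Origin at the middle of its underside.
- jar: Bystander: amber jar with steel cap, 60 mm diameter, 80 mm tall. Origin at the middle of its underside.
- wheel: Bystander: terracotta-coloured grinding wheel lying flat, 76 mm diameter, 13 mm thick. Origin at the middle of its underside.
- case: Bystander: closed red plastic case, 130 x 190 x 60 mm. Origin at the middle of its underside.
Things that resemble listed ones, but are neither listed nor needed, are in the scene too. Leave any pink or purple look-alike of the part that bears grinder_mid alone. Leave any pink look-alike of the clip_rack alone.

How it is judged (in metres and radians):
On the way, in this order (a step that is already met when the one before it is completed fails the run):
1. the grinder is lifted clear of the stand (height (world z) of grinder_mid above 0.075 m), for 0.1 s.
2. the grinder is pressed home in both clips by the gripper, not dropped in (x of grinder_mid in the frame of clip_rack_seat between -0.018 and 0.018 m and y of grinder_mid in the frame of clip_rack_seat between -0.004 and 0.004 m and z of grinder_mid in the frame of clip_rack_seat between -0.004 and 0.004 m and angle between the x axis of grinder_mid and the x axis of clip_rack_seat, either way round below 0.07 rad and x of grinder_fitting in the frame of clip_rack_seat below -0.06 m and contact force between any of the fingers, the arm and grinder above 0.5 N), for 0.1 s.
At the end, for the whole second after the job is handed in: The middle of the grinder is within 18 mm along, 4 mm across and 4 mm in height of the seat, its axis within 0.07 rad (4 degrees) of the clips' line, the brass fitting at the yellow-striped end, at rest and released; the green grinder and bystanders are where they were (x of grinder_mid in the frame of clip_rack_seat between -0.018 and 0.018 m and y of grinder_mid in the frame of clip_rack_seat between -0.004 and 0.004 m and z of grinder_mid in the frame of clip_rack_seat between -0.004 and 0.004 m and angle between the x axis of grinder_mid and the x axis of clip_rack_seat, either way round below 0.07 rad and x of grinder_fitting in the frame of clip_rack_seat below -0.06 m and linear speed of grinder below 0.02 m/s); the robot touches nothing.
It fails at once if the green grinder is moved by more than 15 mm (distance of neighbour from where it was at the start of the episode above 0.015 m).
It fails at once if a bystander is moved by more than 25 mm (distance of any of driver, spanner, oil, jar, wheel, case from where it was at the start of the episode above 0.025 m).
It also fails if it takes over 37 s, if anything falls off the work surface, if the arm or the gripper's body presses on something with over 40 N, if the wrist force passes 120 N, or if a joint passes its speed limit or range.

ROBOT

A 6-joint arm with a two-finger parallel gripper is mounted at the origin on the work surface. World frame = base frame: x ahead of the robot, y to its left, z up, the work surface at z = 0. Lengths are in mm, angles in rad, forces in N, time in s.
With the tool pointing down it reaches from about 350 to 775 mm from the base axis. Payload 7.3 kg.
Tool frame: the origin (TCP) lies on the centre line of the jaws, within the pads' length; the fingertips stand 22 mm ahead of it and the grasp point (between the pads) lies 3 mm ahead of it; x points along the fingers, z is the direction in which the jaws open and shut, and the axes are right-handed (so a half turn about x gives the same grasp; the last joint's range is limited). The gripper opens to 92 mm and grips with 3 to 60 N. Pads are 19 mm wide; open, the fingers measure 130 mm over their backs; the gripper's body (75 mm by 190 mm) begins 47 mm behind the grasp point.
Start: joints at [-1.47, 0.342, 1.524, -0, 1.275, -0.146], TCP at [128.28, -509.104, 248.741] pointing down, gripper open.
Joint ranges: [-2.53, 2.53], [-0.77, 2.02], [0.04, 2.7], [-1, 4.14], [0.28, 2.66], [-3.11, 3.11]. Speed limits (rad/s): [2.57, 2.57, 3.14, 3.14, 3.14, 3.14].

INTERFACE

Orientations are given as [roll, pitch, yaw] about the fixed x, y, z axes, in that order (R = Rz(yaw) Ry(pitch) Rx(roll)).
In Python, from plant import readout, imaging, bot gives the robot as it stands.
- The arm moves only by the tool arm_command, never from a script. Its argument "plan" is a list of rows, each an object of numbers: "tx", "ty", "tz": the shift along the tool's x, y, z in cm; "wx", "wy", "wz": the turn, a rotation vector about the tool's x, y, z in rad; "jaw": the opening, from -1 (shut) to 1 (fully open). In form: [{"tx": .., "ty": .., "tz": .., "wx": .., "wy": .., "wz": .., "jaw": ..}, ...]. A call has 1 to 20 rows; each row shifts and turns the commanded pose from where the row before left it, along the tool's axes as they then stand; what a row does not reach is not made up. A row lasts 1/10 s, in which the tool goes at most 50 mm and 8.59 degrees, less where a joint would pass 70% of its speed; a pose out of reach is approached as far as the arm can. A call with a gripper value outside its range is refused whole. The fingers move at their own pace and stop on an object; the grip force is fixed at half the most. Time passes only in rows, so rows that do not move let the fingers close. It gives the time, the measured TCP pose, the force and the opening at its end, in the units of the state.
- readout.get_obs(): the state, without advancing time (a new reading comes with each control period).
- imaging.capture(name): name is "side" or "top" or "wrist"; returns the picture (384x512x3 uint8, blue, green, red); there is no depth.
- imaging.get_calibration(name): a dict with "fx", "fy", "cx", "cy" (pixels), "position" and "rotation" of the camera in the world; the wrist camera has in their place "mount" (4x4, takes a point from camera to tool coordinates, whose origin is the TCP and whose axes are the tool frame's). Camera axes: x right, y up, looking along -z (the intrinsics and any distortion apply to the point x, -y, -z); pixel columns grow to the right and rows downward; lengths in mm; the calibration is good to about 2 mm. A picture is of the moment at which its call begins: read the wrist's pose just before it. get_calibration takes no time and is no camera call.
- bot.close_job(): hands the job in, once; it reports no verdict.
The state is a dict: "time": time; "joint_positions": joint angles; "dq": joint speeds; "tau": joint torques, N m; "tool_pos": TCP position; "tcp_rot": TCP orientation; "contact_force": force on the tool from outside, world axes, zero at the start; "moment": the same for the moment, N m; "grip_width": finger opening in mm.
Only numpy, scipy, OpenCV 4.12 (cv2) and the standard library are available. Lean on these libraries where they do the work, as an engineer would, in place of code of your own. Each camera call takes 0.05 s, during which the arm holds its last target.

## Working session

There is one attempt and no reset: what is moved stays moved. The work goes in short steps, Python scripts to look and compute and a tool call to move; the robot and the scene stay as the last step left them, time stands still between calls to the robot, and variables do not carry over. Pictures are saved under pics/ and viewed, and the job is handed in when it is done.

Besides the shell and the picture viewer there is one more tool, called after "Emit:" as name(argument=value, ...) on one line, values as JSON. arm_command: Moves the arm, as the interface text tells. Its arguments: {"type":"object","properties":{"plan":{"type":"array"}},"required":["plan"]}

```bash
ls; mkdir -p pics
python3 - <<'E'
from plant import readout, imaging, bot
import cv2
print(readout.get_obs())
for n in("side","top","wrist"):
    cv2.imwrite(f"pics/{n}0.png",imaging.capture(n)); print(n,imaging.get_calibration(n))
E
```

```text
pics
{'time': 0.0, 'joint_positions': array([-1.47000720e+00,  3.42723913e-01,  1.52506042e+00,  6.49531906e-06,
        1.27539652e+00, -1.45998499e-01]), 'dq': array([0.00088844, 0.00100151, 0.00026688, 0.00026582, 0.00057009,
       0.00207732]), 'tau': array([-7.35075378e-05, -4.31246281e+01, -2.44226897e+01,  7.17032701e-02,
        5.58798818e-02, -1.08195322e-04]), 'tool_pos': array([ 128.23658807, -508.69295712,  248.02917829]), 'tcp_rot': array([2.99168347, 1.56920812, 1.66767288]), 'contact_force': array([ 0.45130848, -0.31148629, -0.68723632]), 'moment': array([-0.02927096,  0.04008954, -0.0140203 ]), 'grip_width': 91.62663224035727}
side {'fx': 439.54537438089943, 'fy': 439.54537438089943, 'cx': 253.4698944410003, 'cy': 188.1736175039984, 'position': array([ 121.76080018, 1256.03300271, 1177.10832767]), 'rotation': array([ 0.85034188, -0.00583275, -2.80676674])}
top {'fx': 354.5355485050231, 'fy': 354.5355485050231, 'cx': 259.08833938907986, 'cy': 191.41928944951113, 'position': array([ 370.13519191,   69.04007041, 1234.18281448]), 'rotation': array([ 0.12817015, -0.01735108, -1.58652615])}
wrist {'fx': 298.68174068542726, 'fy': 298.68174068542726, 'cx': 255.1368223331261, 'cy': 191.79724755352885, 'mount': array([[-5.72336766e-04,  2.78868736e-01, -9.60329058e-01,
        -1.35610027e+02],
       [ 1.02264832e-03,  9.60328877e-01,  2.78868074e-01,
         7.44302580e+01],
       [ 9.99999313e-01, -8.22472443e-04, -8.34816167e-04,
        -1.20320891e+00],
       [ 0.00000000e+00,  0.00000000e+00,  0.00000000e+00,
         1.00000000e+00]])}
```

View pics/side0.png

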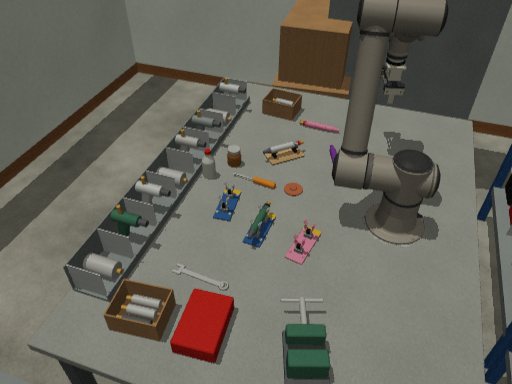

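View pics/top0.png

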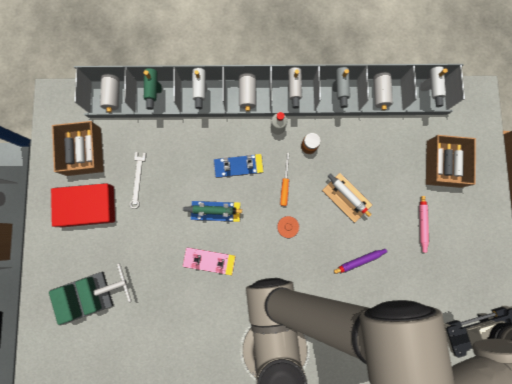

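View pics/wrist0.png

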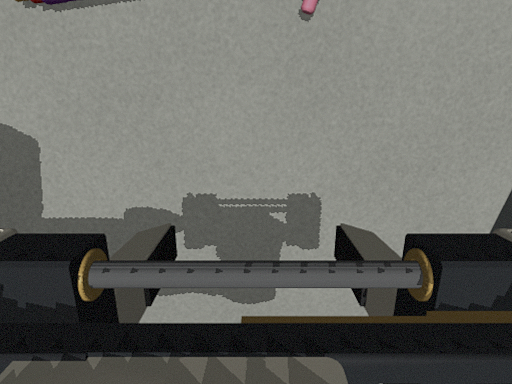

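```bash
cat > h.py <<'E'
from plant import readout, imaging, bot
import cv2, numpy as np
from scipy.spatial.transform import Rotation as R
def cam(n,obs=None):
    c=imaging.get_calibration(n)
    if 'mount' in c:
        T=np.eye(4);T[:3,:3]=R.from_euler('xyz',obs['tcp_rot']).as_matrix();T[:3,3]=obs['tool_pos']
        T=T@np.array(c['mount']); return c,T[:3,:3],T[:3,3]
    return c,R.from_euler('xyz',c['rotation']).as_matrix(),np.array(c['position'])
def ray(n,uv,obs=None):
    c,Rm,p=cam(n,obs)
    d=Rm@np.array([(uv[0]-c['cx'])/c['fx'],-(uv[1]-c['cy'])/c['fy'],-1]);return p,d/np.linalg.norm(d)
def onz(n,uv,z,obs=None):
    p,d=ray(n,uv,obs);return p+d*(z-p[2])/d[2]
def proj(n,X,obs=None):
    c,Rm,p=cam(n,obs);q=Rm.T@(np.asarray(X,float)-p);return np.array([c['cx']+c['fx']*q[0]/-q[2],c['cy']-c['fy']*q[1]/-q[2]])
def tri(rs):
    A=np.zeros((3,3));b=np.zeros(3)
    for p,d in rs:
        M=np.eye(3)-np.outer(d,d);A+=M;b+=M@p
    return np.linalg.solve(A,b)
def crop(img,x0,y0,x1,y1,k,fn):
    cv2.imwrite(fn,cv2.resize(img[y0:y1,x0:x1],None,fx=k,fy=k,interpolation=cv2.INTER_CUBIC))
E
python3 - <<'E'
from h import *
for uv in [(348,195),(238,166),(213,211)]: print(onz('top',uv,50))
for uv in [(284,147),(228,198)]: print(onz('side',uv,50))
t=cv2.imread('pics/top0.png');s=cv2.imread('pics/side0.png')
crop(t,310,165,390,225,8,'pics/ct.png'); crop(s,255,130,315,175,10,'pics/cs.png')
crop(t,180,145,280,220,8,'pics/ct2.png'); crop(s,200,180,280,240,10,'pics/cs2.png')
E
```

```text
[ 506.17897353 -254.13565797   50.        ]
[610.4250087 116.3457666  50.       ]
[458.63421398 200.93015775  50.        ]
[ 501.49067388 -259.93246364   50.        ]
[609.84003496 126.85019776  50.        ]
```

```bash
python3 -c "
import cv2,numpy as np
a=[cv2.resize(cv2.imread(f'pics/{n}.png'),(400,300)) for n in('ct','cs','ct2','cs2')]
cv2.imwrite('pics/m.png',np.vstack([np.hstack(a[:2]),np.hstack(a[2:])]))"
```

```text
(no output)
```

View pics/m.png

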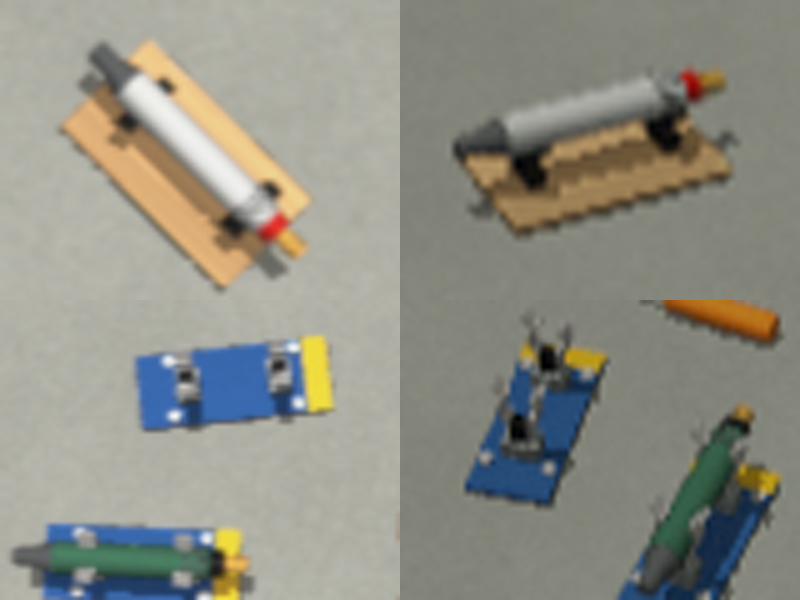

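Run:
```python
from h import *
o=readout.get_obs();print(o['time']);M=R.from_euler('xyz',o['tcp_rot']).as_matrix();print(M.round(3))
# coarse two-view
def P(t,s,nm):
    X=tri([ray('top',t),ray('side',s)]);print(nm,X.round(1),proj('top',X)-t,proj('side',X)-s);return X
f=lambda x,y,x0,y0,k:(x0+x/k-.5+.5/k,y0+y/k)
n=P((310+105/5,165+52/5),(255+(462-400)/400*60,130+150/300*45),'nose')
b=P((310+300/5,165+248/5),(255+(720-400)/400*60,130+78/300*45),'fit')
print('mid',(n+b)/2,np.degrees(np.arctan2(*(n-b)[1::-1])),np.linalg.norm(n-b))
# base corners of rack on z=8
for z,nn,uvs in((8,'top',[(180+x/4,145+(y-300)/4) for x,y in((137,357),(143,430),(333,408),(327,337))]),):
    Q=np.array([onz(nn,u,z) for u in uvs]);print(Q.round(1),Q.mean(0))
    print('rackyaw',[np.degrees(np.arctan2(*(Q[a]-Q[c])[1::-1])) for a,c in((0,3),(1,2))])
# where would target under TCP appear in wrist
for h in(150,200,250):
    print(h,proj('wrist',o['tool_pos']+M@[h,0,0],o))
```

```text
0.15
[[-0.     0.97   0.244]
 [ 0.001  0.244 -0.97 ]
 [-1.     0.    -0.001]]
nose [ 573.7 -200.9   43.8] [0.08929257 0.39621392] [-0.31718098 -0.05661503]
fit [ 436.1 -325.7   50.1] [0.21706276 0.82733418] [-0.6446828  -0.04772213]
mid [ 504.92725726 -263.32325846   46.97735546] 42.19989570561141 185.84928175112864
[[644.2 201.4   8. ]
 [579.  196.1   8. ]
 [596.4  29.6   8. ]
 [660.2  33.8   8. ]] [619.93319521 115.20975526   8.        ]
rackyaw [np.float64(95.46979421704762), np.float64(95.98237472278367)]
150 [256.11235404 183.52713342]
200 [255.95089545 172.54473343]
250 [255.82908538 164.2592227 ]
```

Emit:
arm_command(plan=[{"wx": -0.1222, "jaw": 1}, {"wx": -0.1222, "jaw": 1}, {"wx": -0.1222, "jaw": 1}, {"wx": -0.1222, "jaw": 1}, {"ty": 3.85, "tz": 1.21, "tx": 0.2, "jaw": 1}, {"ty": 3.85, "tz": 1.21, "tx": 0.2, "jaw": 1}, {"ty": 3.85, "tz": 1.21, "tx": 0.2, "jaw": 1}, {"ty": 3.85, "tz": 1.21, "tx": 0.2, "jaw": 1}, {"ty": 3.85, "tz": 1.21, "tx": 0.2, "jaw": 1}, {"ty": 3.85, "tz": 1.21, "tx": 0.2, "jaw": 1}, {"ty": 3.85, "tz": 1.21, "tx": 0.2, "jaw": 1}, {"ty": 3.85, "tz": 1.21, "tx": 0.2, "jaw": 1}, {"ty": 3.85, "tz": 1.21, "tx": 0.2, "jaw": 1}, {"ty": 3.85, "tz": 1.21, "tx": 0.2, "jaw": 1}, {"jaw": 1}, {"jaw": 1}])

```text
invalid input at $.plan[0]: expected keys tx, ty, tz, wx, wy, wz, jaw
```

```bash
cat > snap.py <<'E'
import sys,json
from h import *
o=readout.get_obs();im=imaging.capture('wrist');n=sys.argv[1]
cv2.imwrite(f'pics/{n}.png',im);json.dump({k:np.array(o[k]).tolist() for k in('tool_pos','tcp_rot')},open(f'pics/{n}.json','w'))
print(o['time'],o['tool_pos'].round(1),R.from_euler('xyz',o['tcp_rot']).as_matrix().round(4).tolist(),o['joint_positions'].round(2),o['contact_force'].round(1),o['grip_width'])
E
python3 snap.py w1
```

```text
0.15 [ 128.2 -508.8  248.2] [[-0.0001, 0.9697, 0.2443], [0.0011, 0.2443, -0.9697], [-1.0, 0.0002, -0.0011]] [-1.47  0.34  1.52 -0.    1.28 -0.15] [ 0.3 -0.4 -0.1] 92.13974060917701
```

View pics/w1.png

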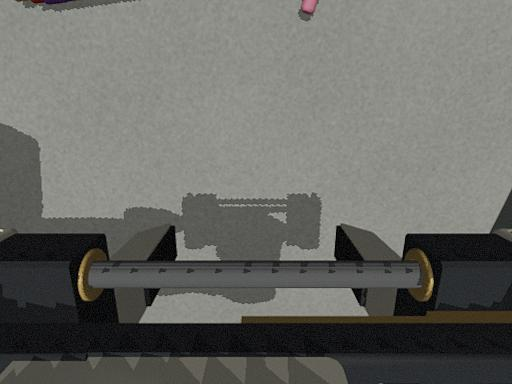

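All keys are needed in each row; the move was refused, nothing moved.

Emit:
arm_command(plan=[{"tx": 0, "ty": 0, "tz": 0, "wx": -0.1222, "wy": 0, "wz": 0, "jaw": 1}, {"tx": 0, "ty": 0, "tz": 0, "wx": -0.1222, "wy": 0, "wz": 0, "jaw": 1}, {"tx": 0, "ty": 0, "tz": 0, "wx": -0.1222, "wy": 0, "wz": 0, "jaw": 1}, {"tx": 0, "ty": 0, "tz": 0, "wx": -0.1222, "wy": 0, "wz": 0, "jaw": 1}, {"tx": 0.2, "ty": 3.85, "tz": 1.21, "wx": 0, "wy": 0, "wz": 0, "jaw": 1}, {"tx": 0.2, "ty": 3.85, "tz": 1.21, "wx": 0, "wy": 0, "wz": 0, "jaw": 1}, {"tx": 0.2, "ty": 3.85, "tz": 1.21, "wx": 0, "wy": 0, "wz": 0, "jaw": 1}, {"tx": 0.2, "ty": 3.85, "tz": 1.21, "wx": 0, "wy": 0, "wz": 0, "jaw": 1}, {"tx": 0.2, "ty": 3.85, "tz": 1.21, "wx": 0, "wy": 0, "wz": 0, "jaw": 1}, {"tx": 0.2, "ty": 3.85, "tz": 1.21, "wx": 0, "wy": 0, "wz": 0, "jaw": 1}, {"tx": 0.2, "ty": 3.85, "tz": 1.21, "wx": 0, "wy": 0, "wz": 0, "jaw": 1}, {"tx": 0.2, "ty": 3.85, "tz": 1.21, "wx": 0, "wy": 0, "wz": 0, "jaw": 1}, {"tx": 0.2, "ty": 3.85, "tz": 1.21, "wx": 0, "wy": 0, "wz": 0, "jaw": 1}, {"tx": 0.2, "ty": 3.85, "tz": 1.21, "wx": 0, "wy": 0, "wz": 0, "jaw": 1}, {"tx": 0, "ty": 0, "tz": 0, "wx": 0, "wy": 0, "wz": 0, "jaw": 1}, {"tx": 0, "ty": 0, "tz": 0, "wx": 0, "wy": 0, "wz": 0, "jaw": 1}])

```text
time: 1.8
tool_pos: [495.2, -339.8, 228.1]
tcp_rot: [-2.703, 1.57, 2.747]
contact_force: [-0.3, 1.4, -0.7]
grip_width: 91.6
```

```bash
python3 snap.py w1
```

```text
1.8 [ 495.2 -339.8  228.1] [[-0.0011, 0.7401, 0.6725], [0.0005, 0.6725, -0.7401], [-1.0, -0.0005, -0.0011]] [-0.73  0.5   1.34 -0.    1.31  0.1 ] [-0.3  1.4 -0.7] 91.62104106114691
```

View pics/w1.png

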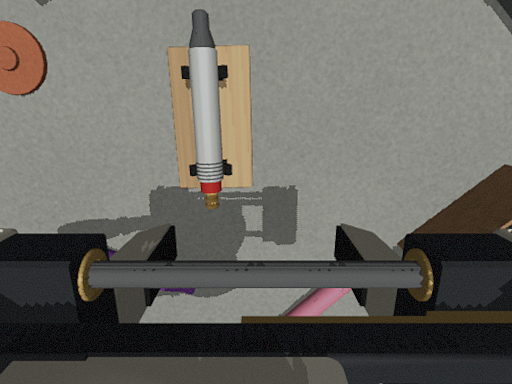

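Emit:
arm_command(plan=[{"tx": 0, "ty": 0, "tz": -3, "wx": 0, "wy": 0, "wz": 0, "jaw": 1}, {"tx": 0, "ty": 0, "tz": -3, "wx": 0, "wy": 0, "wz": 0, "jaw": 1}, {"tx": 0, "ty": 0, "tz": -3, "wx": 0, "wy": 0, "wz": 0, "jaw": 1}, {"tx": 0, "ty": 0, "tz": -1, "wx": 0, "wy": 0, "wz": 0, "jaw": 1}, {"tx": 0, "ty": 0, "tz": 0, "wx": 0, "wy": 0, "wz": 0, "jaw": 1}, {"tx": 0, "ty": 0, "tz": 0, "wx": 0, "wy": 0, "wz": 0, "jaw": 1}])

```text
time: 2.45
tool_pos: [428.1, -267.6, 229.2]
tcp_rot: [0.006, 1.569, -0.83]
contact_force: [0.1, -0.2, 0.5]
grip_width: 91.7
```

```bash
python3 snap.py w2; python3 -c "
from h import *
a=cv2.imread('pics/w1.png')[0:220,150:270];b=cv2.imread('pics/w2.png')[0:220,210:330]
cv2.imwrite('pics/m2.png',cv2.resize(np.hstack([a,b]),None,fx=2.7,fy=2.7,interpolation=2))"
```

```text
2.45 [ 428.1 -267.6  229.2] [[0.0013, 0.7422, 0.6702], [-0.0014, 0.6702, -0.7422], [-1.0, 0.0, 0.0019]] [-0.71  0.32  1.61 -0.    1.21  0.13] [ 0.1 -0.2  0.5] 91.67537991473982
```

View pics/m2.png

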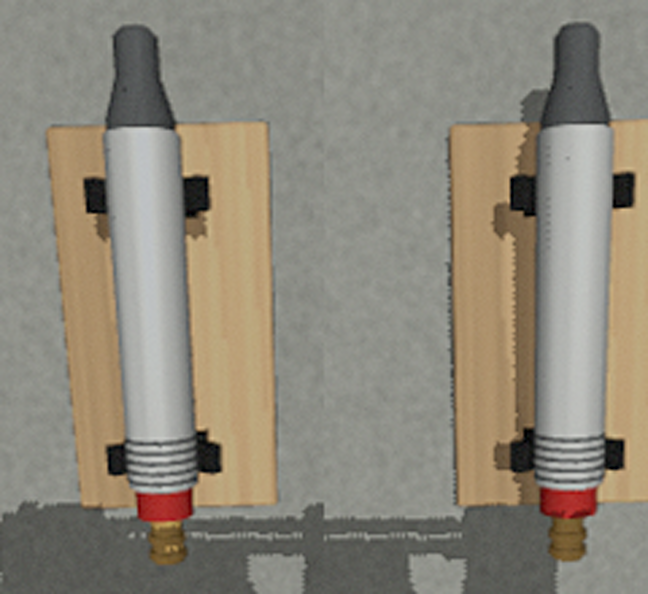

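```bash
cat > g.py <<'E'
from h import *
import json
L=[]
for n,c in(('w1',205),('w2',301)):
    im=cv2.imread(f'pics/{n}.png');o=json.load(open(f'pics/{n}.json'))
    o={k:np.array(v) for k,v in o.items()}
    hsv=cv2.cvtColor(im,cv2.COLOR_BGR2HSV)
    m=((hsv[...,1]<45)&(hsv[...,2]>95)).astype(np.uint8)
    m=cv2.morphologyEx(m,cv2.MORPH_CLOSE,np.ones((3,3)))
    pts=[]
    for r in range(90,155,4):
        l=c
        while m[r,l-1]:l-=1
        q=c
        while m[r,q+1]:q+=1
        pts.append(((l+q)/2,r,q-l+1))
    pts=np.array(pts);print(n,pts[::5].tolist())
    k=np.polyfit(pts[:,1],pts[:,0],1)
    top,bot=47.3,181.5
    e=[(np.polyval(k,r),r) for r in(top,bot)];print(e)
    L.append([ray('wrist',u,o) for u in e])
X=[tri([L[0][i],L[1][i]]) for i in(0,1)]
for i in(0,1):print(X[i].round(1),np.linalg.norm(np.cross(X[i]-L[0][i][0],L[0][i][1])))
# axis line = intersection of planes
ns=[np.cross(l[0][1],l[1][1]) for l in L]
d=np.cross(*ns);d/=np.linalg.norm(d);d*=np.sign(d[0])
mid=(X[0]+X[1])/2
print('axis',d,np.degrees(np.arctan2(d[1],d[0])),'mid',mid,'len',np.linalg.norm(X[0]-X[1]))
E
python3 g.py
```

```text
w1 [[204.0, 90.0, 27.0], [206.0, 110.0, 27.0], [207.0, 130.0, 27.0], [208.5, 150.0, 26.0]]
[(np.float64(201.79862132352935), 47.3), (np.float64(209.98054534313715), 181.5)]
w2 [[302.5, 90.0, 26.0], [301.5, 110.0, 26.0], [301.5, 130.0, 26.0], [301.0, 150.0, 25.0]]
[(np.float64(303.4648897058822), 47.3), (np.float64(300.0934436274508), 181.5)]
[ 554.3 -215.    50.1] 0.40835540144967486
[ 457.2 -306.2   49.2] 0.6621387186689981
axis [0.72871638 0.68477459 0.00749697] 43.21939525319159 mid [ 505.73562286 -260.57386057   49.64247267] len 133.1558408297271
```

Emit:
arm_command(plan=[{"tx": 0, "ty": 0, "tz": 0, "wx": -0.02, "wy": 0, "wz": 0, "jaw": 1}, {"tx": 0, "ty": 2, "tz": 1.6, "wx": 0, "wy": 0, "wz": 0, "jaw": 1}, {"tx": 1, "ty": 2, "tz": 1.6, "wx": 0, "wy": 0, "wz": 0, "jaw": 1}, {"tx": 2, "ty": 2.14, "tz": 1.59, "wx": 0, "wy": 0, "wz": 0, "jaw": 1}, {"tx": 2.5, "ty": 0, "tz": 0, "wx": 0, "wy": 0, "wz": 0, "jaw": 1}, {"tx": 2.5, "ty": 0, "tz": 0, "wx": 0, "wy": 0, "wz": 0, "jaw": 1}, {"tx": 1.5, "ty": 0, "tz": 0, "wx": 0, "wy": 0, "wz": 0, "jaw": 1}, {"tx": 0, "ty": 0, "tz": 0, "wx": 0, "wy": 0, "wz": 0, "jaw": 1}, {"tx": 0, "ty": 0, "tz": 0, "wx": 0, "wy": 0, "wz": 0, "jaw": 1}])

```text
time: 3.4
tool_pos: [505.8, -259.5, 133.7]
tcp_rot: [-2.027, 1.571, -2.842]
contact_force: [0.4, 0.3, -0.2]
grip_width: 91.9
```

```bash
python3 snap.py w3
```

```text
3.4 [ 505.8 -259.5  133.7] [[-0.0001, 0.7277, 0.6859], [-0.0, 0.6859, -0.7277], [-1.0, -0.0001, -0.0]] [-0.61  0.53  1.56 -0.    1.05  0.21] [ 0.4  0.3 -0.2] 91.93636428253022
```

View pics/w3.png

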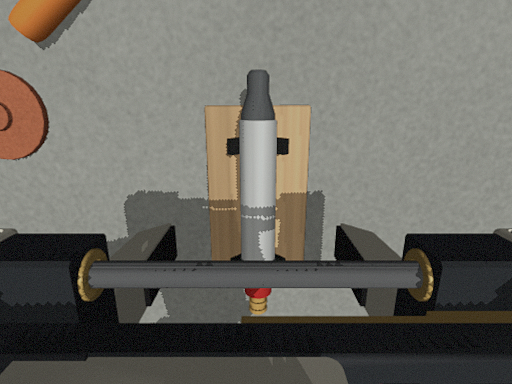

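Emit:
arm_command(plan=[{"tx": 2, "ty": 0, "tz": 0.05, "wx": 0, "wy": 0, "wz": 0, "jaw": 1}, {"tx": 2.5, "ty": 0, "tz": 0.05, "wx": 0, "wy": 0, "wz": 0, "jaw": 1}, {"tx": 2, "ty": 0, "tz": 0, "wx": 0, "wy": 0, "wz": 0, "jaw": 1}, {"tx": 1.2, "ty": 0, "tz": 0, "wx": 0, "wy": 0, "wz": 0, "jaw": 1}, {"tx": 0.5, "ty": 0, "tz": 0, "wx": 0, "wy": 0, "wz": 0, "jaw": 1}, {"tx": 0, "ty": 0, "tz": 0, "wx": 0, "wy": 0, "wz": 0, "jaw": 1}, {"tx": 0, "ty": 0, "tz": 0, "wx": 0, "wy": 0, "wz": 0, "jaw": -1}, {"tx": 0, "ty": 0, "tz": 0, "wx": 0, "wy": 0, "wz": 0, "jaw": -1}, {"tx": 0, "ty": 0, "tz": 0, "wx": 0, "wy": 0, "wz": 0, "jaw": -1}, {"tx": 0, "ty": 0, "tz": 0, "wx": 0, "wy": 0, "wz": 0, "jaw": -1}, {"tx": 0, "ty": 0, "tz": 0, "wx": 0, "wy": 0, "wz": 0, "jaw": -1}, {"tx": 0, "ty": 0, "tz": 0, "wx": 0, "wy": 0, "wz": 0, "jaw": -1}, {"tx": 0, "ty": 0, "tz": 0, "wx": 0, "wy": 0, "wz": 0, "jaw": -1}, {"tx": 0, "ty": 0, "tz": 0, "wx": 0, "wy": 0, "wz": 0, "jaw": -1}])

```text
time: 4.85
tool_pos: [506.0, -259.8, 51.7]
tcp_rot: [-1.549, 1.571, -2.364]
contact_force: [-0.3, -0.1, -0.4]
grip_width: 32.7
```

```bash
python3 snap.py w4
```

```text
4.85 [ 506.  -259.8   51.7] [[-0.0001, 0.7278, 0.6858], [-0.0001, 0.6858, -0.7278], [-1.0, -0.0001, 0.0]] [-0.61  0.64  1.63 -0.    0.87  0.21] [-0.3 -0.1 -0.4] 32.693732947980685
```

View pics/w4.png

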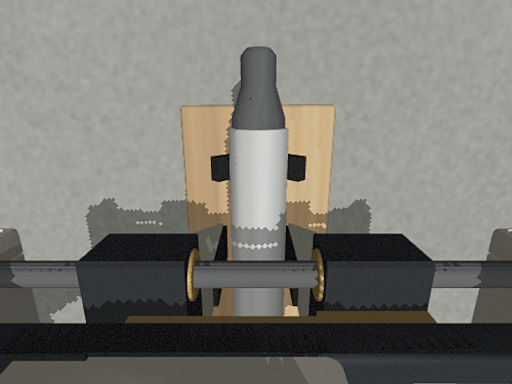

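Emit:
arm_command(plan=[{"tx": 0, "ty": 0, "tz": 0, "wx": 0, "wy": 0, "wz": 0, "jaw": -1}, {"tx": 0, "ty": 0, "tz": 0, "wx": 0, "wy": 0, "wz": 0, "jaw": -1}, {"tx": 0, "ty": 0, "tz": 0, "wx": 0, "wy": 0, "wz": 0, "jaw": -1}, {"tx": 0, "ty": 0, "tz": 0, "wx": 0, "wy": 0, "wz": 0, "jaw": -1}, {"tx": -0.5, "ty": 0, "tz": 0, "wx": 0, "wy": 0, "wz": 0, "jaw": -1}, {"tx": -1, "ty": 0, "tz": 0, "wx": 0, "wy": 0, "wz": 0, "jaw": -1}, {"tx": -1.5, "ty": 0, "tz": 0, "wx": 0, "wy": 0, "wz": 0, "jaw": -1}, {"tx": -2, "ty": 0, "tz": 0, "wx": 0, "wy": 0, "wz": 0, "jaw": -1}, {"tx": -2.5, "ty": 0, "tz": 0, "wx": 0, "wy": 0, "wz": 0, "jaw": -1}, {"tx": -3, "ty": 0, "tz": 0, "wx": 0, "wy": 0, "wz": 0, "jaw": -1}, {"tx": -3, "ty": 0, "tz": 0, "wx": 0, "wy": 0, "wz": 0, "jaw": -1}, {"tx": -3, "ty": 0, "tz": 0, "wx": 0, "wy": 0, "wz": 0, "jaw": -1}, {"tx": -1.5, "ty": 0, "tz": 0, "wx": 0, "wy": 0, "wz": 0, "jaw": -1}, {"tx": 0, "ty": 0, "tz": 0, "wx": 0, "wy": 0, "wz": 0, "jaw": -1}])

```text
time: 6.3
tool_pos: [506.4, -259.9, 234.4]
tcp_rot: [0.226, 1.567, -0.589]
contact_force: [-0.6, 0.7, -4.6]
grip_width: 27.3
```

```bash
python3 snap.py w5
```

```text
6.3 [ 506.4 -259.9  234.4] [[0.0031, 0.7277, 0.6859], [-0.0021, 0.6859, -0.7277], [-1.0, 0.0008, 0.0037]] [-0.61  0.43  1.43  0.    1.28  0.21] [-0.6  0.7 -4.6] 27.272548414094892
```

View pics/w5.png

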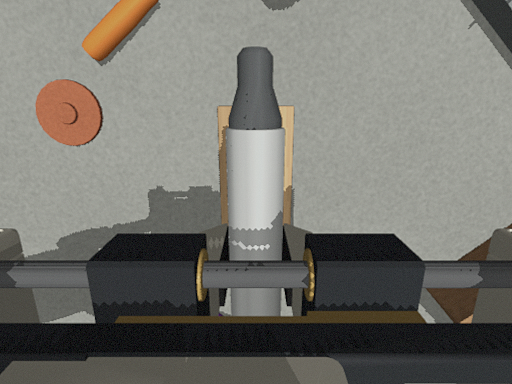

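```bash
python3 -c "
import numpy as np
for i in range(8):
  t=np.radians(43.3)+.13*i
  print(round(1.74*np.cos(t)+2.75*np.sin(t),2),round(1.74*np.sin(t)-2.75*np.cos(t),2))"
```

```text
3.15 -0.81
3.23 -0.39
3.25 0.03
3.22 0.45
3.14 0.87
3.0 1.26
2.81 1.64
2.57 1.99
```

Emit:
arm_command(plan=[{"tx": 0, "ty": 3.15, "tz": -0.81, "wx": -0.13, "wy": 0, "wz": 0, "jaw": -1}, {"tx": 0, "ty": 3.23, "tz": -0.39, "wx": -0.13, "wy": 0, "wz": 0, "jaw": -1}, {"tx": 0, "ty": 3.25, "tz": 0.03, "wx": -0.13, "wy": 0, "wz": 0, "jaw": -1}, {"tx": 0, "ty": 3.22, "tz": 0.45, "wx": -0.13, "wy": 0, "wz": 0, "jaw": -1}, {"tx": 0, "ty": 3.14, "tz": 0.87, "wx": -0.13, "wy": 0, "wz": 0, "jaw": -1}, {"tx": 0, "ty": 3.0, "tz": 1.26, "wx": -0.13, "wy": 0, "wz": 0, "jaw": -1}, {"tx": 0, "ty": 2.81, "tz": 1.64, "wx": -0.13, "wy": 0, "wz": 0, "jaw": -1}, {"tx": 0, "ty": 2.57, "tz": 1.99, "wx": 0, "wy": 0, "wz": 0, "jaw": -1}, {"tx": 0, "ty": 2.57, "tz": 1.99, "wx": 0, "wy": 0, "wz": 0, "jaw": -1}, {"tx": 0, "ty": 2.57, "tz": 1.99, "wx": 0, "wy": 0, "wz": 0, "jaw": -1}, {"tx": 0, "ty": 0, "tz": 0, "wx": 0, "wy": 0, "wz": 0, "jaw": -1}, {"tx": 0, "ty": 0, "tz": 0, "wx": 0, "wy": 0, "wz": 0, "jaw": -1}])

```text
time: 7.55
tool_pos: [679.0, 15.8, 229.1]
tcp_rot: [3.063, 1.566, -3.124]
contact_force: [-0.5, -1.1, -3.8]
grip_width: 26.9
```

```bash
python3 snap.py r1
```

```text
7.55 [679.   15.8 229.1] [[-0.0047, -0.0963, 0.9953], [-0.0001, 0.9954, 0.0963], [-1.0, 0.0004, -0.0046]] [-0.09  0.65  1.06 -0.    1.43 -0.19] [-0.5 -1.1 -3.8] 26.89918076990987
```

View pics/r1.png

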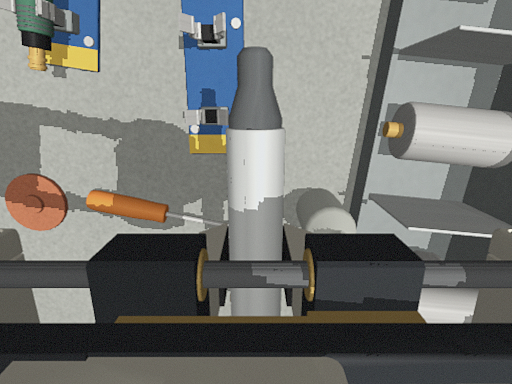

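Emit:
arm_command(plan=[{"tx": 0, "ty": 2.5, "tz": 1, "wx": 0, "wy": 0, "wz": 0, "jaw": -1}, {"tx": 0, "ty": 2.5, "tz": 1, "wx": 0, "wy": 0, "wz": 0, "jaw": -1}, {"tx": 0, "ty": 0, "tz": 0, "wx": 0, "wy": 0, "wz": 0, "jaw": -1}, {"tx": 0, "ty": 0, "tz": 0, "wx": 0, "wy": 0, "wz": 0, "jaw": -1}])

```text
time: 8.0
tool_pos: [694.6, 65.9, 231.0]
tcp_rot: [-2.822, 1.569, -2.727]
contact_force: [-0.1, -0.7, -3.9]
grip_width: 27.5
```

```bash
python3 snap.py r2
```

```text
8.0 [694.6  65.9 231. ] [[-0.0016, -0.0945, 0.9955], [-0.0007, 0.9955, 0.0945], [-1.0, -0.0005, -0.0016]] [-0.01  0.69  0.99 -0.    1.47 -0.11] [-0.1 -0.7 -3.9] 27.459055327815197
```

Emit:
arm_command(plan=[{"tx": 0, "ty": 0, "tz": -3, "wx": 0, "wy": 0, "wz": 0, "jaw": -1}, {"tx": 0, "ty": 0, "tz": -4, "wx": 0, "wy": 0, "wz": 0, "jaw": -1}, {"tx": 0, "ty": 0, "tz": -4, "wx": 0, "wy": 0, "wz": 0, "jaw": -1}, {"tx": 0, "ty": 0, "tz": -3, "wx": 0, "wy": 0, "wz": 0, "jaw": -1}, {"tx": 0, "ty": 0, "tz": 0, "wx": 0, "wy": 0, "wz": 0, "jaw": -1}, {"tx": 0, "ty": 0, "tz": 0, "wx": 0, "wy": 0, "wz": 0, "jaw": -1}])

```text
time: 8.65
tool_pos: [555.6, 52.3, 232.6]
tcp_rot: [-0.362, 1.569, -0.269]
contact_force: [-0.0, 0.5, -3.5]
grip_width: 27.0
```

```bash
python3 snap.py r3;python3 -c "
from h import *
a=cv2.imread('pics/r2.png')[0:220,130:270];b=cv2.imread('pics/r3.png')[0:220,230:370]
cv2.imwrite('pics/m3.png',cv2.resize(np.hstack([a,b]),None,fx=2.7,fy=2.7,interpolation=2))"
```

```text
8.65 [555.6  52.3 232.6] [[0.0016, -0.093, 0.9957], [-0.0004, 0.9957, 0.093], [-1.0, -0.0006, 0.0016]] [-0.04  0.41  1.46 -0.    1.27 -0.14] [-0.   0.5 -3.5] 26.958394010342012
```

View pics/m3.png

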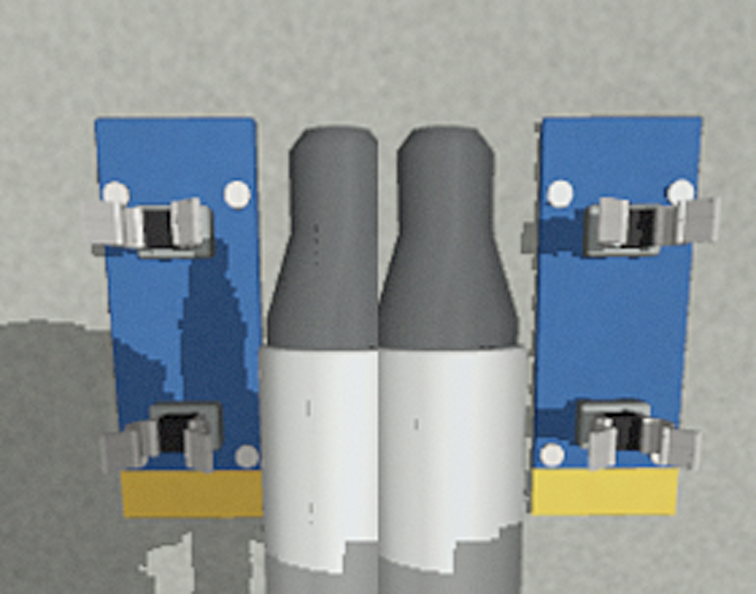

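```bash
python3 -c "
from h import *
L=[]
for n,x0,ys in(('r2',160,(65,140)),('r3',300,(65,140))):
  im=cv2.imread(f'pics/{n}.png')
  L.append(np.vstack([cv2.resize(im[y:y+40,x0:x0+65],None,fx=6,fy=6,interpolation=2) for y in ys]))
cv2.imwrite('pics/m4.png',np.hstack(L));print(L[0].shape)"
```

```text
(480, 390, 3)
```

View pics/m4.png

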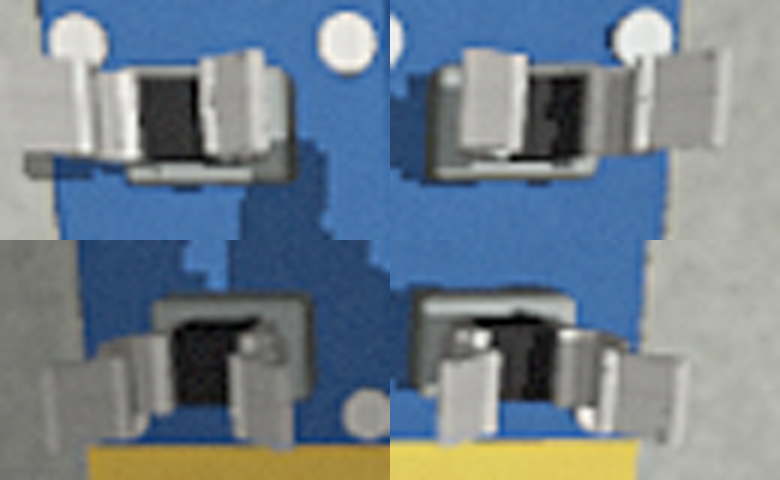

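```bash
cat > s.py <<'E'
from h import *
import json
O={n:{k:np.array(v) for k,v in json.load(open(f'pics/{n}.json')).items()} for n in('r2','r3')}
def m4(n,x,y,far): 
    return ((160 if n=='r2' else 300)+(x-(0 if n=='r2' else 390))/6-.42,(65 if far else 140)+(y-(0 if far else 240))/6-.42)
def m3(n,x,y): return (130+x/2.7-.3,y/2.7-.3) if n=='r2' else (230+(x-378)/2.7-.3,y/2.7-.3)
def T(a,b,nm):
    ra=ray('wrist',a,O['r2']);rb=ray('wrist',b,O['r3']);X=tri([ra,rb])
    print(nm,X.round(1),'gap',round(2*np.linalg.norm(np.cross(X-ra[0],ra[1])),2));return X
FR=T(m4('r2',265,102,1),m4('r3',727,100,1),'farR')
NR=T(m4('r2',293,404,0),m4('r3',685,400,0),'nearR')
NL=T(m4('r2',47,404,0),m4('r3',440,395,0),'nearL')
FL=onz('wrist',m4('r3',462,100,1),FR[2],O['r3']);print('FL',FL.round(1))
s=[]
for nm,a,b in(('c0',(97,119),(540,118)),('c1',(255,118),(701,118)),('c2',(124,516),(533,514)),('s0',(116,193),(560,193)),('s1',(237,194),(681,191)),('s2',(247,456),None)):
    if b: 
        X=T(m3('r2',*a),m3('r3',*b),nm)
P=lambda n,x,y,z=8:onz('wrist',m3(n,x,y),z,O[n])
c=np.array([P('r3',540,118),P('r3',701,118),P('r3',677,514),P('r3',533,514)]);print(c.round(1),c.mean(0).round(1))
for a,b in((0,3),(1,2)):print('yaw',np.degrees(np.arctan2(*(c[a]-c[b])[1::-1])))
c2=np.array([P('r2',97,119),P('r2',255,118),P('r2',124,516)]);print(c2.round(1),((c2[1]+c2[2])/2).round(1),'yaw',np.degrees(np.arctan2(*(c2[0]-c2[2])[1::-1])))
near=(NR+NL)/2;far=(FR+FL)/2
print('near',near,'far',far,'mid',(near+far)/2,np.degrees(np.arctan2(*(far-near)[1::-1])),np.linalg.norm(far-near))
E
python3 s.py
```

```text
farR [637.5 157.5  77.2] gap 0.1
nearR [645.8  78.6  76.4] gap 0.13
nearL [605.4  75.2  76.3] gap 0.78
FL [597.3 153.6  77.2]
c0 [5.802e+02 1.975e+02 3.000e-01] gap 0.2
c1 [645.7 203.2   4.1] gap 0.23
c2 [597.2  30.    9.2] gap 0.14
s0 [591.1 168.7   9.8] gap 0.29
s1 [640.8 173.5  10.2] gap 0.8
[[579.5 196.1   8. ]
 [644.6 202.3   8. ]
 [664.   36.    8. ]
 [597.4  29.7   8. ]] [621.4 116.    8. ]
yaw 96.1348823232059
yaw 96.63004662156595
[[582.4 196.2   8. ]
 [646.1 202.7   8. ]
 [596.9  29.5   8. ]] [621.5 116.1   8. ] yaw 94.95994951754042
near [625.56368203  76.91623235  76.31521726] far [617.39761072 155.57389226  77.18309989] mid [621.48064637 116.24506231  76.74915857] 95.92709271676512 79.08517815968703
```

Emit:
arm_command(plan=[{"tx": 0, "ty": 1, "tz": 1.2, "wx": -0.01, "wy": 0, "wz": 0, "jaw": -1}, {"tx": 0, "ty": 2, "tz": 2.5, "wx": 0, "wy": 0, "wz": 0, "jaw": -1}, {"tx": 1, "ty": 2, "tz": 2.5, "wx": 0, "wy": 0, "wz": 0, "jaw": -1}, {"tx": 2, "ty": 0.67, "tz": 1.0, "wx": 0, "wy": 0, "wz": 0, "jaw": -1}, {"tx": 3, "ty": 0, "tz": 0, "wx": 0, "wy": 0, "wz": 0, "jaw": -1}, {"tx": 3, "ty": 0, "tz": 0, "wx": 0, "wy": 0, "wz": 0, "jaw": -1}, {"tx": 2.5, "ty": 0, "tz": 0, "wx": 0, "wy": 0, "wz": 0, "jaw": -1}, {"tx": 1.2, "ty": 0, "tz": 0, "wx": 0, "wy": 0, "wz": 0, "jaw": -1}, {"tx": 0, "ty": 0, "tz": 0, "wx": 0, "wy": 0, "wz": 0, "jaw": -1}, {"tx": 0, "ty": 0, "tz": 0, "wx": 0, "wy": 0, "wz": 0, "jaw": -1}, {"tx": 0, "ty": 0, "tz": 0, "wx": 0, "wy": 0, "wz": 0, "jaw": -1}])

```text
time: 9.8
tool_pos: [622.8, 117.2, 106.4]
tcp_rot: [-0.062, 1.567, 0.042]
contact_force: [-0.0, 0.9, -4.5]
grip_width: 27.1
```

```bash
python3 snap.py p1
python3 - <<'E'
from h import *
o=readout.get_obs()
s=imaging.capture('side');cv2.imwrite('pics/side1.png',s)
crop(s,190,140,290,215,8,'pics/side1c.png')
M=R.from_euler('xyz',o['tcp_rot']).as_matrix()
print(M.T@(np.array([621.4,116.1,o['tool_pos'][2]])-o['tool_pos']),np.degrees(np.arctan2(M[1,1],M[0,1])))
E
```

```text
9.8 [622.8 117.2 106.4] [[0.0033, -0.1045, 0.9945], [0.0001, 0.9945, 0.1045], [-1.0, -0.0002, 0.0033]] [ 0.07  0.67  1.39 -0.    1.08 -0.04] [-0.   0.9 -4.5] 27.06310771107497
[-0.00400237 -1.02825815 -1.32266011] 96.00012471787034
```

View pics/side1c.png

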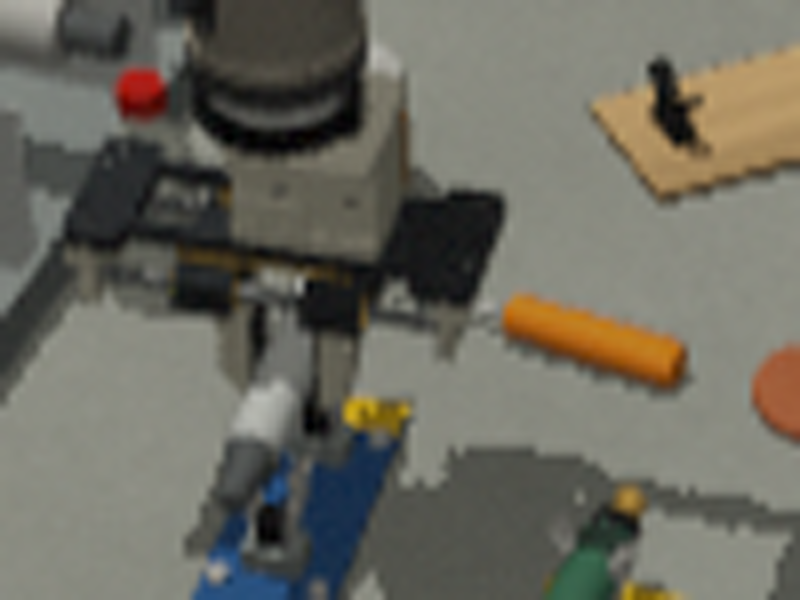

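View pics/p1.png

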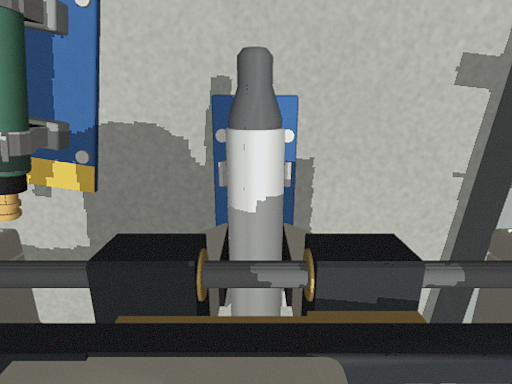

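```bash
python3 -c "
from h import *
crop(cv2.imread('pics/p1.png'),195,85,320,235,5,'pics/p1c.png')"
```

```text
(no output)
```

View pics/p1c.png

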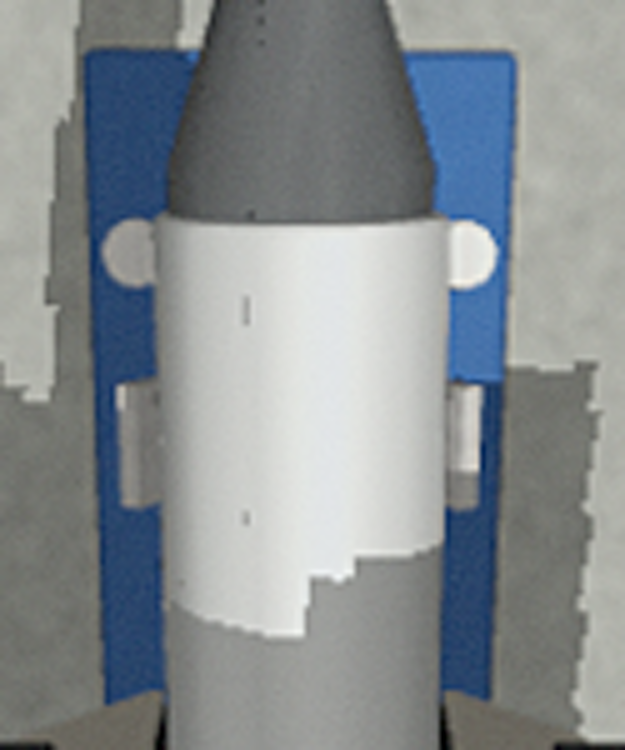

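Emit:
arm_command(plan=[{"tx": 0.5, "ty": -0.05, "tz": -0.06, "wx": 0, "wy": 0, "wz": 0, "jaw": -1}, {"tx": 0.8, "ty": 0, "tz": 0, "wx": 0, "wy": 0, "wz": 0, "jaw": -1}, {"tx": 0.7, "ty": 0, "tz": 0, "wx": 0, "wy": 0, "wz": 0, "jaw": -1}, {"tx": 0.3, "ty": 0, "tz": 0, "wx": 0, "wy": 0, "wz": 0, "jaw": -1}, {"tx": 0.3, "ty": 0, "tz": 0, "wx": 0, "wy": 0, "wz": 0, "jaw": -1}, {"tx": 0.3, "ty": 0, "tz": 0, "wx": 0, "wy": 0, "wz": 0, "jaw": -1}, {"tx": 0.3, "ty": 0, "tz": 0, "wx": 0, "wy": 0, "wz": 0, "jaw": -1}, {"tx": 0, "ty": 0, "tz": 0, "wx": 0, "wy": 0, "wz": 0, "jaw": -1}, {"tx": 0, "ty": 0, "tz": 0, "wx": 0, "wy": 0, "wz": 0, "jaw": -1}])

```text
time: 10.8
tool_pos: [623.1, 116.8, 75.5]
tcp_rot: [-0.061, 1.565, 0.044]
contact_force: [-0.5, 0.4, 10.2]
grip_width: 27.5
```

```bash
python3 snap.py p2; python3 -c "
from h import *
crop(cv2.imread('pics/p2.png'),195,35,320,235,3,'pics/p2c.png')"
```

```text
10.8 [623.1 116.8  75.5] [[0.0062, -0.1046, 0.9945], [0.0003, 0.9945, 0.1046], [-1.0, -0.0004, 0.0062]] [ 0.06  0.7   1.41 -0.    1.02 -0.04] [-0.5  0.4 10.2] 27.542421952528677
```

View pics/p2c.png

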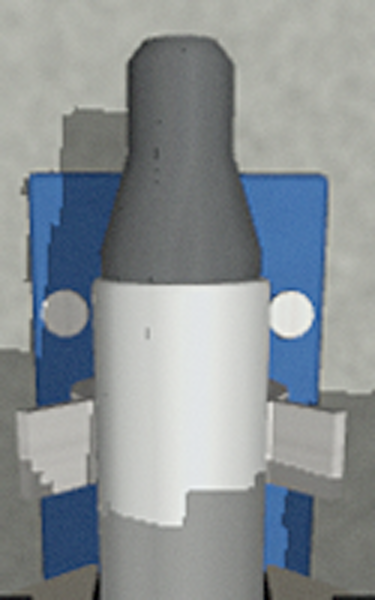

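Emit:
arm_command(plan=[{"tx": 0.3, "ty": 0, "tz": -0.03, "wx": 0, "wy": 0, "wz": 0, "jaw": -1}, {"tx": 0.3, "ty": 0, "tz": -0.03, "wx": 0, "wy": 0, "wz": 0, "jaw": -1}, {"tx": 0.3, "ty": 0, "tz": 0, "wx": 0, "wy": 0, "wz": 0, "jaw": -1}, {"tx": 0.3, "ty": 0, "tz": 0, "wx": 0, "wy": 0, "wz": 0, "jaw": -1}, {"tx": 0.3, "ty": 0, "tz": 0, "wx": 0, "wy": 0, "wz": 0, "jaw": -1}, {"tx": 0.2, "ty": 0, "tz": 0, "wx": 0, "wy": 0, "wz": 0, "jaw": -1}, {"tx": 0, "ty": 0, "tz": 0, "wx": 0, "wy": 0, "wz": 0, "jaw": -1}, {"tx": 0, "ty": 0, "tz": 0, "wx": 0, "wy": 0, "wz": 0, "jaw": -1}, {"tx": 0, "ty": 0, "tz": 0, "wx": 0, "wy": 0, "wz": 0, "jaw": -1}])

```text
time: 11.75
tool_pos: [621.6, 116.7, 58.7]
tcp_rot: [-0.08, 1.567, 0.025]
contact_force: [-4.1, -0.4, 18.6]
grip_width: 27.2
```

```bash
python3 snap.py p3; python3 -c "
from h import *
crop(cv2.imread('pics/p3.png'),195,35,320,235,3,'pics/p3c.png')"
```

```text
11.75 [621.6 116.7  58.7] [[0.0038, -0.1046, 0.9945], [0.0001, 0.9945, 0.1046], [-1.0, -0.0003, 0.0038]] [ 0.06  0.72  1.43 -0.    0.99 -0.04] [-4.1 -0.4 18.6] 27.231640640099254
```

View pics/p3c.png

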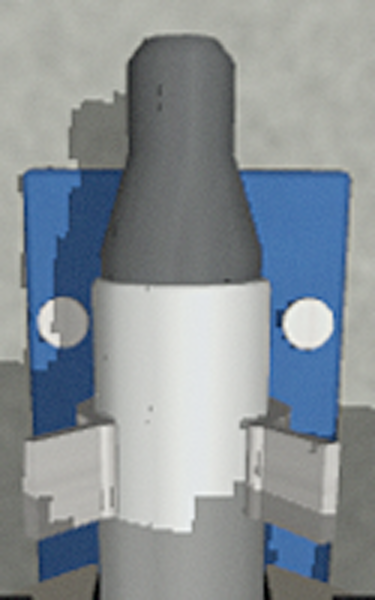

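Emit:
arm_command(plan=[{"tx": 0.2, "ty": 0, "tz": 0, "wx": 0, "wy": 0, "wz": 0, "jaw": -1}, {"tx": 0.1, "ty": 0, "tz": 0, "wx": 0, "wy": 0, "wz": 0, "jaw": -1}, {"tx": 0, "ty": 0, "tz": 0, "wx": 0, "wy": 0, "wz": 0, "jaw": -1}, {"tx": 0, "ty": 0, "tz": 0, "wx": 0, "wy": 0, "wz": 0, "jaw": -1}, {"tx": 0, "ty": 0, "tz": 0, "wx": 0, "wy": 0, "wz": 0, "jaw": -1}])

```text
time: 12.3
tool_pos: [621.7, 116.7, 58.4]
tcp_rot: [-0.116, 1.566, -0.011]
contact_force: [-11.1, -1.7, 35.7]
grip_width: 27.7
```

```bash
python3 snap.py p4; python3 -c "
from h import *
crop(cv2.imread('pics/p4.png'),195,35,320,235,3,'pics/p4c.png')"
```

```text
12.3 [621.7 116.7  58.4] [[0.0052, -0.1049, 0.9945], [-0.0001, 0.9945, 0.1049], [-1.0, -0.0006, 0.0052]] [ 0.06  0.72  1.43 -0.    0.98 -0.04] [-11.1  -1.7  35.7] 27.690509392848885
```

View pics/p4c.png

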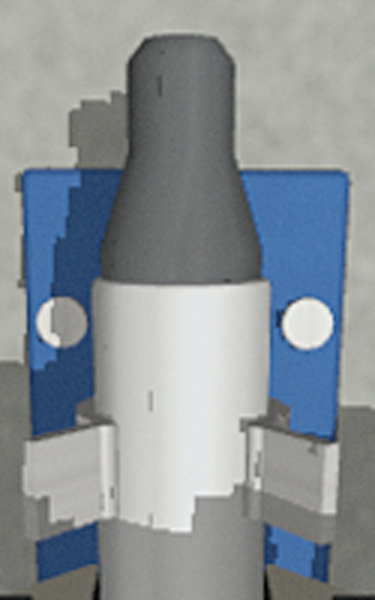

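Emit:
arm_command(plan=[{"tx": -0.3, "ty": 0, "tz": 0, "wx": 0, "wy": 0, "wz": 0, "jaw": -1}, {"tx": 0, "ty": 0, "tz": 0, "wx": 0, "wy": 0, "wz": 0, "jaw": -1}, {"tx": 0, "ty": 0, "tz": 0, "wx": 0, "wy": 0, "wz": 0, "jaw": 0.2}, {"tx": 0, "ty": 0, "tz": 0, "wx": 0, "wy": 0, "wz": 0, "jaw": 0.2}, {"tx": 0, "ty": 0, "tz": 0, "wx": 0, "wy": 0, "wz": 0, "jaw": 0.2}, {"tx": 0, "ty": 0, "tz": 0, "wx": 0, "wy": 0, "wz": 0, "jaw": 0.2}, {"tx": 0, "ty": 0, "tz": 0, "wx": 0, "wy": 0, "wz": 0, "jaw": 0.2}, {"tx": 0, "ty": 0, "tz": 0, "wx": 0, "wy": 0, "wz": 0, "jaw": 0.2}])

```text
time: 13.15
tool_pos: [620.3, 116.6, 55.4]
tcp_rot: [-2.965, 1.57, -2.86]
contact_force: [-0.5, 0.7, 0.0]
grip_width: 55.2
```

Released, no force. Now lift straight up, and back off so the cameras can see it.

Emit:
arm_command(plan=[{"tx": -0.5, "ty": 0, "tz": 0, "wx": 0, "wy": 0, "wz": 0, "jaw": 0.2}, {"tx": -1.5, "ty": 0, "tz": 0, "wx": 0, "wy": 0, "wz": 0, "jaw": 0.2}, {"tx": -2.5, "ty": 0, "tz": 0, "wx": 0, "wy": 0, "wz": 0, "jaw": 0.2}, {"tx": -3, "ty": 0, "tz": 0, "wx": 0, "wy": 0, "wz": 0, "jaw": 0.2}, {"tx": -3, "ty": 0, "tz": 0, "wx": 0, "wy": 0, "wz": 0, "jaw": 0.2}, {"tx": -3, "ty": 0, "tz": 0, "wx": 0, "wy": 0, "wz": 0, "jaw": 0.2}, {"tx": -3, "ty": 0, "tz": 0, "wx": 0, "wy": 0, "wz": 0, "jaw": 0.2}, {"tx": -1, "ty": -2, "tz": 2, "wx": 0, "wy": 0, "wz": 0, "jaw": 0.2}, {"tx": 0, "ty": -3, "tz": 2, "wx": 0, "wy": 0, "wz": 0, "jaw": 0.2}, {"tx": 0, "ty": -2, "tz": 1, "wx": 0, "wy": 0, "wz": 0, "jaw": 0.2}, {"tx": 0, "ty": 0, "tz": 0, "wx": 0, "wy": 0, "wz": 0, "jaw": 0.2}, {"tx": 0, "ty": 0, "tz": 0, "wx": 0, "wy": 0, "wz": 0, "jaw": 0.2}])

```text
time: 14.35
tool_pos: [677.3, 52.1, 231.5]
tcp_rot: [0.526, 1.57, 0.63]
contact_force: [-0.1, 0.8, -0.5]
grip_width: 55.0
```

```bash
python3 snap.py e1
```

```text
14.35 [677.3  52.1 231.5] [[0.0004, -0.1037, 0.9946], [0.0003, 0.9946, 0.1037], [-1.0, 0.0002, 0.0004]] [-0.04  0.65  1.06  0.    1.43 -0.14] [-0.1  0.8 -0.5] 55.00155482459173
```

Emit:
arm_command(plan=[{"tx": 0, "ty": 0, "tz": -3, "wx": 0, "wy": 0, "wz": 0, "jaw": 0.2}, {"tx": 0, "ty": 0, "tz": -4, "wx": 0, "wy": 0, "wz": 0, "jaw": 0.2}, {"tx": 0, "ty": 0, "tz": -3, "wx": 0, "wy": 0, "wz": 0, "jaw": 0.2}, {"tx": 0, "ty": 0, "tz": 0, "wx": 0, "wy": 0, "wz": 0, "jaw": 0.2}, {"tx": 0, "ty": 0, "tz": 0, "wx": 0, "wy": 0, "wz": 0, "jaw": 0.2}])

```text
time: 14.9
tool_pos: [577.9, 42.7, 232.0]
tcp_rot: [-0.088, 1.569, 0.018]
contact_force: [0.4, -0.8, 0.5]
grip_width: 55.0
```

```bash
python3 snap.py e2;python3 -c "
from h import *
a=cv2.imread('pics/e1.png')[0:230,120:260];b=cv2.imread('pics/e2.png')[0:230,220:360]
cv2.imwrite('pics/m5.png',cv2.resize(np.hstack([a,b]),None,fx=2.6,fy=2.6,interpolation=2))
cv2.imwrite('pics/top9.png',imaging.capture('top'));cv2.imwrite('pics/side9.png',imaging.capture('side'))"
```

```text
14.9 [577.9  42.7 232. ] [[0.0021, -0.1057, 0.9944], [0.0, 0.9944, 0.1057], [-1.0, -0.0002, 0.0021]] [-0.06  0.45  1.4   0.    1.29 -0.16] [ 0.4 -0.8  0.5] 54.95148385623304
```

View pics/m5.png

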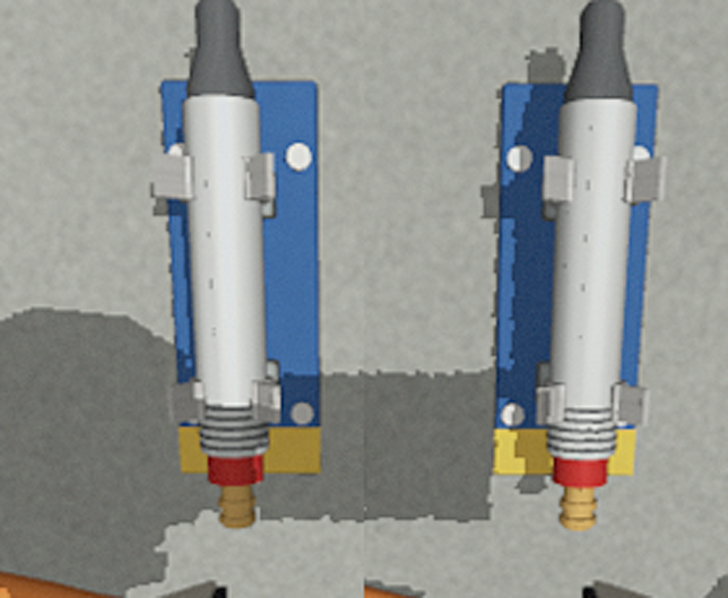

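View pics/side9.png

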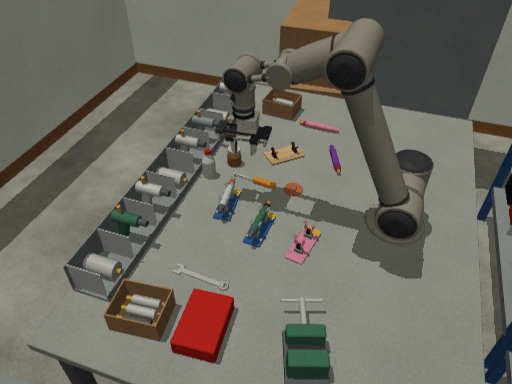

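View pics/top9.png

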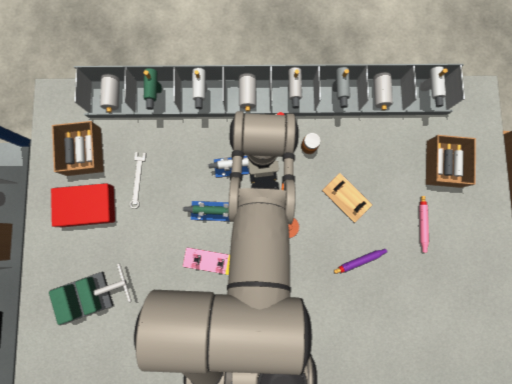

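Run:
```python
from h import *
import json
O={n:{k:np.array(v) for k,v in json.load(open(f'pics/{n}.json')).items()} for n in('e1','e2')}
f1=lambda x,y:ray('wrist',(120+x/2.6-.3,y/2.6-.3),O['e1']);f2=lambda x,y:ray('wrist',(220+(x-364)/2.6-.3,y/2.6-.3),O['e2'])
a=tri([f1(221.5,95.5),f2(598.5,98.5)]);b=tri([f1(235,455),f2(581,456)])
m=(a+b)/2;d=a-b;y=np.radians(95.9)
ex=np.array([np.cos(y),np.sin(y)]);ey=np.array([-np.sin(y),np.cos(y)])
q=m[:2]-[621.4,116.1];print(a,b,m,'along',q@ex,'across',q@ey,'yaw',np.degrees(np.arctan2(d[1],d[0])),'pitch',np.degrees(np.arcsin(d[2]/np.linalg.norm(d))))
```

```text
[614.47420763 185.16182286  53.61971946] [628.07570567  51.98734046  55.51691064] [621.27495665 118.57458166  54.56831505] along 2.4743268703927384 across -0.12998755536496145 yaw 95.83156444647842 pitch -0.8119518595458681
```

Seated: the middle is 2.5 mm along and 0.1 mm across from the rack centre, and 54.6 mm high. The yaw matches and the fitting is over the yellow end. Nothing touches the robot, so I am handing in.

```bash
python3 -c "
from plant import bot;print(bot.close_job())"
```

```text
the job is handed in; nothing more can be done
None
```

The bare-metal grinder is in the empty pair of clips, let go and handed in at about 15 s of the 37 s. No verdict was reported.

I located the grinder and the rack from two wrist-camera views each. I then gripped the barrel mid-way between the rests, lifted it, turned it and pressed it down level. The lips closed round the barrel, and the push rose to about 36 N with almost no further travel, so it was on the pads. I eased off, released and backed away.

**Last checks**, from two wrist views after release:

| Check | Measured | Allowed |
|---|---|---|
| Along the clips | +2.5 mm | 18 mm |
| Across | -0.1 mm | 4 mm |
| Height | 54.6 mm (seat 55 mm) | 4 mm either side |
| Axis turned from the clips' line | about 0.1° | 4° |
| Tilt | 0.8° or less, close to measuring error | within the 4° limit |

The brass fitting is over the yellow end. In the final side and top pictures the green grinder and the bystanders look unmoved, though the arm hides part of the scene in the top view. I judged that by eye and did not measure it. The contact force on the tool was near zero.

**Checks that failed or disagreed:**
- My first move call was refused because its rows lacked some keys; nothing moved.
- Before pressing, the position worked out from the views asked for 1.3 mm sideways, while the picture showed about 0.3 mm. I used 0.6 mm, and another 0.6 mm during the press.

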